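# Swing the module carrier square on its test fixture

### The job

On the test fixture, the notched carrier plate sits askew with its notch at the upright peg. Turn it in place by pushing its corner opposite the notch, keeping the notch at the peg throughout, until the plate's edge lies along the stop bar; then let go. Do not disturb the smaller spare plate on the bench.

Things in the scene. Friction and masses are not known exactly. Their poses are not given: they have to be found in the camera images.
- plate: Loose aluminium carrier plate, 130 mm square, 10 mm thick, 0.4-0.75 kg, low black module on top; too wide to grasp. One corner has a 20 mm square notch. Origin: underside, in the notch, on the peg's axis when fitted (1 mm play). x, y run along its edges away from the notch, z up: it covers x, y -13 to 117 mm, notch where both are under 7. Starts turned 25-50 degrees clockwise from above.
- corner (a point): The plate's corner opposite the notch, at (117, 117) mm in the plate's axes, mid-thickness (15 mm above the bench). Pushing towards the plate's -x on the edge x = 117 mm close to this corner, and following the corner's arc, seats the notch on the peg and turns the plate anticlockwise about it; it takes only a few newtons.
- fixture: Fixed dark steel base 225 x 240 x 10 mm (x -50 to 175, y -105 to 135). Origin: bench height, under the axis of its steel peg (12 mm diameter, 30 high above base). z up, y along the steel stop bar (x -34.5 to -14.5, y 35 to 120, 14 high above base), x away from it. Turned home, the plate's edge x = -13 lies along the bar, axes parallel. Loose small parts stand at x -40 to 15, y below -65.
- spare: The spare plate, to be left alone: aluminium, 110 x 90 x 10 mm, no notch, smaller black module on top, flat on the bench to the left or right of the fixture. Origin: centre of its underside.

How it is judged (in metres and radians):
At the end, for the whole second after the job is handed in: The carrier plate lies flat and at rest on the fixture's base, its edge along the stop bar within 10 degrees, its notch still at the peg (origin within 12 mm of the peg's axis) (angle between the x axis of plate and the x axis of fixture, either way round below 0.175 rad and horizontal distance between plate and fixture below 0.012 m and angle between plate's own z axis and vertical below 0.06 rad and z of plate in the frame of fixture below 0.015 m and linear speed of plate below 0.01 m/s); the robot touches nothing.
It fails at once if the notch leaves the peg (plate origin more than 20 mm from the peg's axis) (horizontal distance between plate and fixture above 0.02 m).
It fails at once if the spare plate is moved by more than 20 mm (distance of spare from where it was at the start of the episode above 0.02 m).
It also fails if it takes over 35 s, if anything falls off the work surface, if the arm or the gripper's body presses on something with over 40 N, if the wrist force passes 120 N, or if a joint passes its speed limit or range.

### The arm

A 7-joint arm with a two-finger parallel gripper is mounted at the origin on the work surface. World frame = base frame: x ahead of the robot, y to its left, z up, the work surface at z = 0. Lengths are in mm, angles in rad, forces in N, time in s.
With the tool pointing down it reaches from about 400 to 850 mm from the base axis. Payload 4.4 kg.
Tool frame: the origin (TCP) lies at the very end of the fingers, on their centre line; the grasp point (between the pads) lies 19 mm behind it (hold_point_z is the distance from the TCP to the grasp point, in mm); z points along the fingers, y is the direction in which the jaws open and shut (so a half turn about z gives the same grasp; the last joint's range is limited). The gripper opens to 94 mm and grips with 3 to 60 N. Pads are 16 mm wide; open, the fingers measure 119 mm over their backs; the gripper's body (75 mm by 177 mm) begins 78 mm behind the grasp point.
Start: joints at [-1.262, 0.628, 0.038, 1.517, -0.027, 0.996, -0.02], TCP at [237.933, 604.902, 205.478] pointing down, gripper open.
Joint ranges: [-3.06, 3.06], [-0.37, 2.12], [-1.25, 1.32], [0.18, 2.47], [-1.1, 4.24], [0.23, 1.98], [-2.94, 2.94]. Speed limits (rad/s): [2.57, 2.57, 3.14, 3.14, 3.14, 3.14, 3.14].

### API

Orientations are given as a rotation vector (axis times angle).
In Python, from plant import observe, capture, hand_in, hold_point_z gives the robot as it stands.
- The arm moves only by the tool step_arm, never from a script. Its argument "motion" is a list of rows, each a list of 6 numbers: the shift along the tool's x, y, z in mm, then the turn, a rotation vector about the tool's x, y, z in rad. In form: [[tx, ty, tz, wx, wy, wz], ...]. A call has 1 to 5 rows; each row is the pose to reach, as a shift and turn from the pose commanded when the call began, along the tool's axes at that moment; what a row does not reach only later rows make up. A row lasts 1/12 s, in which the tool goes at most 41.7 mm and 7.16 degrees, less where a joint would pass 70% of its speed; a pose out of reach is approached as far as the arm can. A call with a gripper value outside its range is refused whole. "gripper" is the closure, from 0 (fully open) to 1 (shut), set as the call begins (left out, the last holds). The fingers move at their own pace and stop on an object; "force" is the grip in N (left out, the last holds). Time passes only in rows, so rows that repeat a pose let the fingers close. It gives the time, the measured TCP pose, the force and the opening at its end, in the units of the state.
- observe(): the state, without advancing time (a new reading comes with each control period).
- capture(name): name is "scene" or "side" or "wrist"; returns a dict with "img" (384x512x3 uint8, red, green, blue), "fx", "fy", "cx", "cy" (pixels), "pose" (4x4, takes a point from camera to world coordinates). Camera axes: x right, y down, z forward; pixel columns grow to the right and rows downward; lengths in mm; the calibration is good to about 2 mm. A picture is of the moment at which its call begins. There is no depth.
- hand_in(): hands the job in, once; it reports no verdict.
The state is a dict: "clock": time; "joints": joint angles; "joint_velocities": joint speeds; "joint_efforts": joint torques, N m; "tcp_pos": TCP position; "tool_rot": TCP orientation; "wrist_force": force on the tool from outside, world axes, zero at the start; "moment": the same for the moment, N m; "opening": opening from 0.0 (shut) to 1.0 (fully open).
Only numpy, scipy, OpenCV 4.12 (cv2) and the standard library are available. Lean on these libraries where they do the work, as an engineer would, in place of code of your own. Each camera call takes 0.05 s, during which the arm holds its last target.

## Working session

There is one attempt and no reset: what is moved stays moved. The work goes in short steps, Python scripts to look and compute and a tool call to move; the robot and the scene stay as the last step left them, time stands still between calls to the robot, and variables do not carry over. Pictures are saved under pics/ and viewed, and the job is handed in when it is done.

Besides the shell and the picture viewer there is one more tool, called after ">>>" as name(argument=value, ...) on one line, values as JSON. step_arm: Moves the arm, as the interface text tells. Its arguments: {"type":"object","properties":{"motion":{"type":"array"},"gripper":{"type":"number"},"force":{"type":"number"}},"required":["motion"]}

```bash
mkdir -p pics; python3 - <<'E'
from plant import observe,capture,hold_point_z
import cv2,pickle
o=observe();print({k:o[k] for k in('clock','tcp_pos','tool_rot','wrist_force','opening')},hold_point_z)
for n in("scene","side"):
    c=capture(n);pickle.dump(c,open(f'pics/{n}0.pkl','wb'))
    cv2.imwrite(f'pics/{n}0.png',cv2.resize(c['img'][:,:,::-1],(800,600),interpolation=cv2.INTER_CUBIC))
    print(n,c['fx'],c['fy'],c['cx'],c['cy'],c['pose'])
E
```

```text
{'clock': 0.0, 'tcp_pos': array([237.69798302, 604.29812853, 204.58139804]), 'tool_rot': array([-5.85117381e-01, -3.08634564e+00,  2.80839964e-03]), 'wrist_force': array([-0.23679925, -0.31888553,  0.30649216]), 'opening': 1.0020701503097202} 18.8
scene 467.2451877666658 467.2451877666658 245.30422140441712 196.1997823630053 [[ 6.89537223e-02  8.11311226e-01 -5.80533788e-01  1.40385024e+03]
 [ 9.97579523e-01 -6.13069998e-02  3.28107762e-02 -1.70920474e+01]
 [-8.97103379e-03 -5.81391044e-01 -8.13574812e-01  1.24704406e+03]
 [ 0.00000000e+00  0.00000000e+00  0.00000000e+00  1.00000000e+00]]
side 467.15291018990496 467.15291018990496 254.08791192314362 183.83537278565183 [[ 7.28396675e-01 -5.15653860e-01  4.51153389e-01 -1.52976271e+00]
 [-6.85110439e-01 -5.40595779e-01  4.88241630e-01 -5.87489327e+02]
 [-7.87206372e-03 -6.64723476e-01 -7.47048011e-01  9.45410642e+02]
 [ 0.00000000e+00  0.00000000e+00  0.00000000e+00  1.00000000e+00]]
```

View pics/scene0.png

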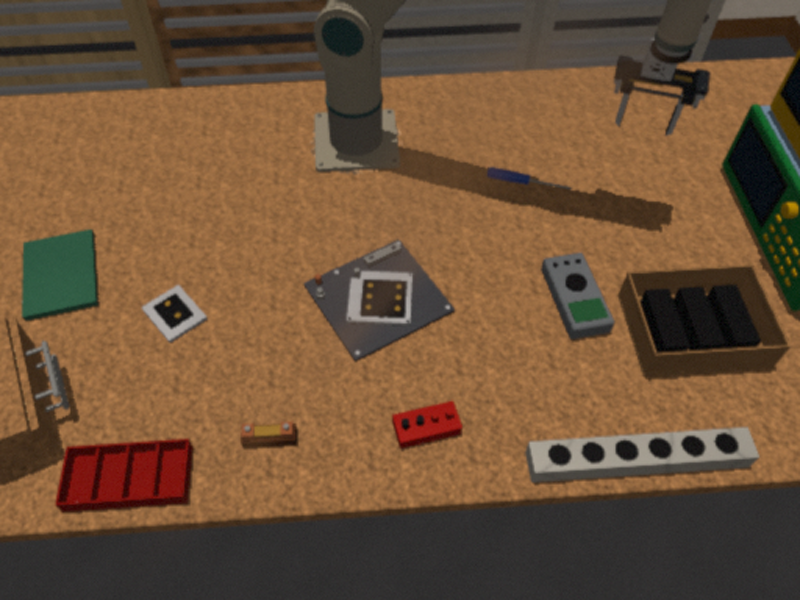

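View pics/side0.png

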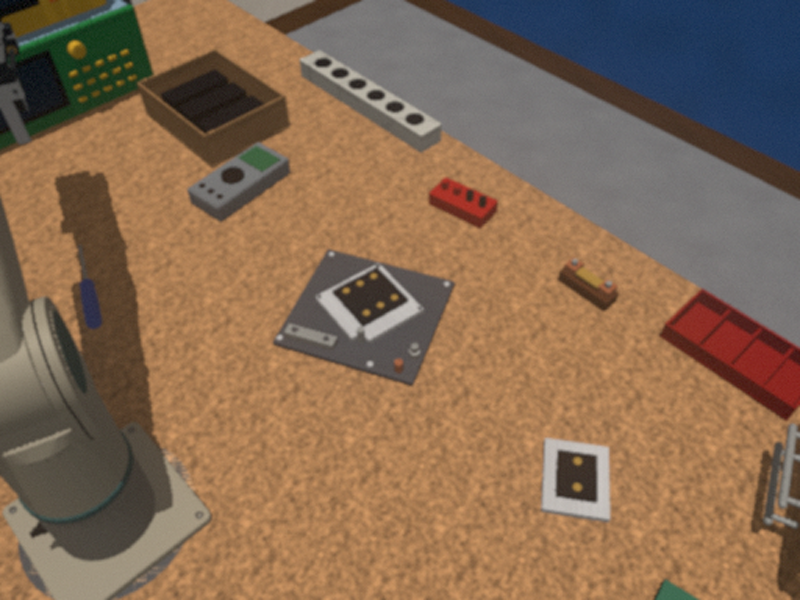

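The scene view shows the fixture near (380,300) with the plate askew. The spare is far left at (175,312). I'll enlarge the fixture next.

```bash
python3 - <<'E'
import cv2,pickle
for n,(u0,v0,w,h) in dict(scene=(190,150,104,80),side=(170,155,126,94)).items():
    c=pickle.load(open(f'pics/{n}0.pkl','rb'))
    im=c['img'][v0:v0+h,u0:u0+w,::-1]
    s=7 if n=='scene' else 6
    cv2.imwrite(f'pics/{n}0c.png',cv2.resize(im,None,fx=s,fy=s,interpolation=cv2.INTER_CUBIC))
E
```

```text
(no output)
```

View pics/scene0c.png

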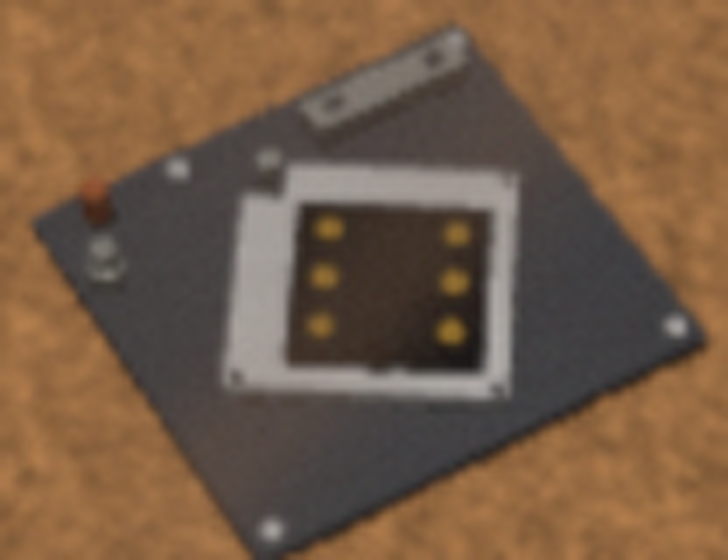

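View pics/side0c.png

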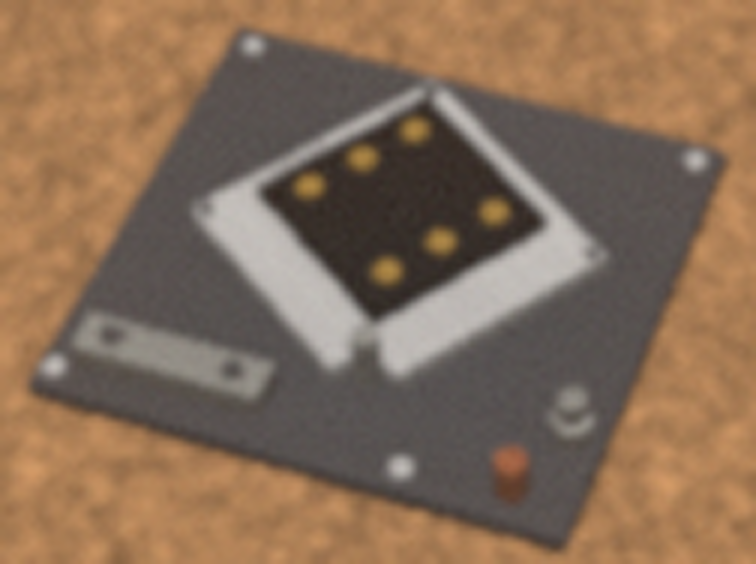

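```bash
cat > h.py <<'E'
import numpy as np,cv2
from scipy.optimize import least_squares
def proj(c,P):
    T=np.linalg.inv(c['pose']);q=np.asarray(P)@T[:3,:3].T+T[:3,3]
    return np.c_[q[:,0]/q[:,2]*c['fx']+c['cx'],q[:,1]/q[:,2]*c['fy']+c['cy']]
def place(p,L):
    L=np.asarray(L,float);c,s=np.cos(p[2]),np.sin(p[2])
    return np.c_[p[0]+c*L[:,0]-s*L[:,1],p[1]+s*L[:,0]+c*L[:,1],L[:,2]]
def fit(obs,p0):
    f=lambda p:np.concatenate([(proj(c,place(p,L))-uv).ravel() for c,L,uv in obs])
    r=least_squares(f,p0);return r.x,r.fun
def orient(p,L): return place(p,L)
E
cat > m0.py <<'E'
from h import *;import pickle
S=pickle.load(open('pics/scene0.pkl','rb'));D=pickle.load(open('pics/side0.pkl','rb'))
cs=lambda a:np.array(a)/7+[190,150]-.5*(1-1/7)*0
cd=lambda a:np.array(a)/6+[170,155]
F=[[-50,-105,10],[-50,135,10],[175,135,10],[175,-105,10],[0,0,40]]
fs=cs([[35,225],[455,25],[705,340],[258,558],[268,157]]);fd=cd([[565,548],[30,388],[240,30],[725,158],[365,333]])
P=[[117,117,20],[117,-13,20],[-13,117,20]]
ps=cs([[508,398],[222,388],[518,172]]);pd=cd([[430,82],[605,258],[195,208]])
np.set_printoptions(precision=2,suppress=True)
for nm,L,a,b in(("fix",F,fs,fd),("plate",P,ps,pd)):
    for o in([(S,L,a),(D,L,b)],[(S,L,a)],[(D,L,b)]):
        x,r=fit(o,[500,0,0.5]);print(nm,x,np.rad2deg(x[2]),abs(r).max())
E
python3 m0.py
```

```text
fix [442.56 -20.35   0.47] 26.76438665363225 1.9154725272425708
fix [444.39 -17.71   0.46] 26.583574824469594 1.1229141766374937
fix [441.15 -22.8    0.47] 26.854849805796285 1.0403834547608994
plate [442.62 -19.11  -0.12] -7.108657802441837 0.9735236156881797
plate [443.59 -17.5   -0.12] -7.026496928696413 0.1435961681038691
plate [441.53 -20.87  -0.13] -7.183230186403314 0.8278404380476445
```

```bash
cat >> h.py <<'E'
from scipy.spatial.transform import Rotation as Ro
FX=np.array([442.7,-20.]);FY=26.7
def Rdown(yawdeg):
    t=np.deg2rad(yawdeg);x=np.array([np.cos(t),np.sin(t),0]);z=np.array([0,0,-1.]);return np.c_[x,np.cross(z,x),z]
def target(plyaw,lx,ly,z):
    t=np.deg2rad(plyaw);c,s=np.cos(t),np.sin(t)
    return np.array([FX[0]+c*lx-s*ly,FX[1]+s*lx+c*ly,z]),Rdown(plyaw+180)
def rows(tg,p=None,rv=None):
    from plant import observe
    o=observe();p=o['tcp_pos'] if p is None else np.array(p);R=Ro.from_rotvec(o['tool_rot'] if rv is None else rv).as_matrix()
    print('t',o['clock'],'p',np.round(o['tcp_pos'],1),'yaw',np.round(np.degrees(np.arctan2(R[1,0],R[0,0])),1),'F',np.round(o['wrist_force'],1),'open',round(o['opening'],3),'j',np.round(o['joints'],2))
    for q,Q in tg:
        print(np.round(np.r_[R.T@(q-p),Ro.from_matrix(R.T@Q).as_rotvec()],3).tolist())
E
python3 -c "
from h import *
rows([target(-7.1,142,105,205)])"
```

```text
t 0.1 p [237.7 604.4 204.7] yaw 158.5 F [ 0.3 -0.4  0.5] open 1.0 j [-1.26  0.63  0.04  1.52 -0.03  1.   -0.02]
[-530.821, -369.018, 0.283, -0.002, -0.0, -0.251]
```

>>> step_arm(motion=[[-33,-23,0,0,0,-0.05],[-66,-46,0,0,0,-0.1],[-99,-69,0,0,0,-0.15],[-132,-92,0,0,0,-0.2],[-165,-115,0,0,0,-0.25]], gripper=1, force=20)

```text
clock: 0.52
tcp_pos: [349.9, 435.6, 205.1]
tool_rot: [-0.191, -3.135, 0.001]
wrist_force: [1.0, -0.3, 0.3]
opening: 0.682
```

```bash
python3 -c "
from h import *
rows([target(-7.1,142,105,205)])"
```

```text
t 0.5167 p [349.9 435.6 205.1] yaw 173.0 F [ 1.  -0.3  0.3] open 0.682 j [-0.92  0.5  -0.03  1.78  0.02  0.87  0.49]
[-289.721, -336.215, 0.319, -0.001, -0.0, 0.002]
```

>>> step_arm(motion=[[-26,-30,0,0,0,0],[-52,-60,0,0,0,0],[-78,-90,0,0,0,0],[-104,-120,0,0,0,0],[-130,-150,0,0,0,0]])

```text
clock: 0.93
tcp_pos: [460.3, 270.6, 205.3]
tool_rot: [-0.196, -3.135, 0.0]
wrist_force: [0.9, 0.9, -0.6]
opening: 0.325
```

>>> step_arm(motion=[[-26,-30,0,0,0,0],[-52,-60,0,0,0,0],[-78,-90,0,0,0,0],[-104,-120,0,0,0,0],[-130,-150,0,0,0,0]])

```text
clock: 1.35
tcp_pos: [570.5, 105.6, 205.2]
tool_rot: [-0.196, -3.135, 0.0]
wrist_force: [1.0, 0.4, -0.1]
opening: 0.01
```

>>> step_arm(motion=[[0,0,0,0,0,0],[0,0,0,0,0,0],[0,0,0,0,0,0],[0,0,0,0,0,0]])

```text
clock: 1.68
tcp_pos: [569.0, 109.2, 205.2]
tool_rot: [-0.192, -3.135, -0.001]
wrist_force: [0.1, 0.3, 0.3]
opening: 0.005
```

```bash
python3 -c "
from h import *
rows([target(-7.1,142,105,205),target(-7.1,142,105,60),target(-7.1,142,105,14)])"
```

```text
t 1.6833 p [569.  109.2 205.2] yaw 173.0 F [0.1 0.3 0.3] open 0.005 j [-0.23  0.53 -0.01  1.72  0.    0.9   1.21]
[-32.56, -38.92, 0.131, 0.001, -0.001, 0.002]
[-32.743, -39.033, 145.131, 0.001, -0.001, 0.002]
[-32.801, -39.068, 191.131, 0.001, -0.001, 0.002]
```

>>> step_arm(motion=[[-16,-20,10,0,0,0],[-33,-39,40,0,0,0],[-33,-39,75,0,0,0],[-33,-39,110,0,0,0],[-33,-39,140,0,0,0]])

```text
clock: 2.1
tcp_pos: [596.9, 66.3, 63.7]
tool_rot: [-0.193, -3.135, -0.001]
wrist_force: [0.1, -0.7, -0.2]
opening: 0.001
```

>>> step_arm(motion=[[0,0,0,0,0,0],[0,0,0,0,0,0],[0,0,0,0,0,0]])

```text
clock: 2.35
tcp_pos: [598.8, 66.0, 67.0]
tool_rot: [0.193, 3.134, 0.001]
wrist_force: [0.5, -0.6, -0.2]
opening: 0.008
```

```bash
cat > look.py <<'E'
import sys,cv2,pickle
from plant import capture
k=sys.argv[1]
for n,(u0,v0,w,h,s) in dict(scene=(190,140,110,85,7),side=(165,130,130,98,6)).items():
    c=capture(n);pickle.dump(c,open(f'pics/{n}{k}.pkl','wb'))
    cv2.imwrite(f'pics/{n}{k}c.png',cv2.resize(c['img'][v0:v0+h,u0:u0+w,::-1],None,fx=s,fy=s,interpolation=cv2.INTER_CUBIC))
E
python3 look.py 1;python3 -c "
from h import *
rows([target(-7.1,142,105,14)])"
```

```text
t 2.45 p [599.6  65.5  67.9] yaw 172.9 F [ 0.4 -0.3  0.1] open 0.007 j [-0.15  0.73 -0.01  1.77  0.01  0.63  1.28]
[3.345, 0.683, 53.868, 0.001, 0.004, -0.0]
```

View pics/scene1c.png

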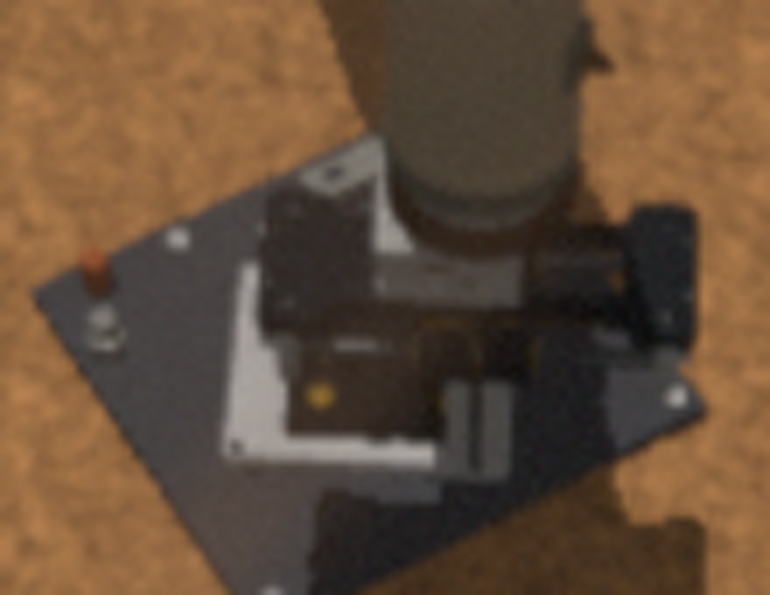

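View pics/side1c.png

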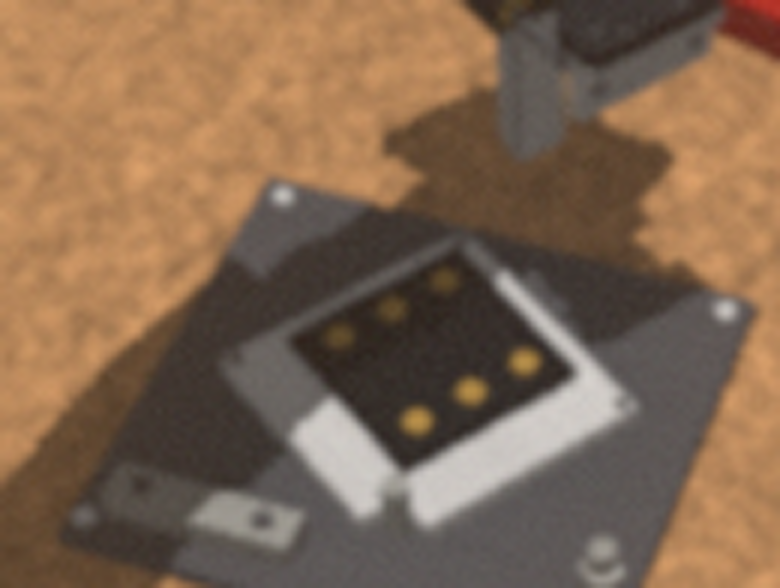

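The closed fingers sit above the gap just beyond the plate's far edge, near its corner (scene crop about (475,430)). The plate hasn't moved. I'll descend next.

>>> step_arm(motion=[[2,0,15,0,0.002,0],[3,0,30,0,0.004,0],[3,0,40,0,0.004,0],[3,0,46,0,0.004,0],[3,0,49,0,0.004,0]])

```text
clock: 2.87
tcp_pos: [595.2, 65.1, 16.6]
tool_rot: [-0.196, -3.132, -0.001]
wrist_force: [0.3, 0.0, 1.3]
opening: 0.004
```

>>> step_arm(motion=[[0,0,0,0,0,0],[0,0,0,0,0,0],[0,0,0,0,0,0],[0,0,0,0,0,0]])

```text
clock: 3.2
tcp_pos: [595.4, 65.1, 17.1]
tool_rot: [-0.196, -3.133, -0.001]
wrist_force: [-0.7, -0.2, 0.4]
opening: 0.01
```

```bash
python3 -c "
from h import *
rows([target(-7.1,142,105,14),target(-7.1,127,105,14)])"
```

```text
t 3.2 p [595.4  65.1  17.1] yaw 172.8 F [-0.7 -0.2  0.4] open 0.01 j [-0.15  0.81 -0.01  1.8   0.01  0.54  1.28]
[-0.981, 1.702, 3.071, 0.0, -0.003, -0.001]
[14.019, 1.688, 3.116, 0.0, -0.003, -0.001]
```

>>> step_arm(motion=[[0,1,3,0,0,0],[3,1,3,0,0,0],[7,1,3,0,0,0],[10,1,3,0,0,0],[13,1,3,0,0,0]])

```text
clock: 3.62
tcp_pos: [581.5, 67.7, 13.5]
tool_rot: [-0.196, -3.131, -0.0]
wrist_force: [0.5, -0.3, -1.6]
opening: 0.001
```

```bash
python3 -c "
from h import *
rows([target(-7.1+a,125,105,14) for a in (0,2,4,6,8,10)])"
```

```text
t 3.6167 p [581.5  67.7  13.5] yaw 172.9 F [ 0.5 -0.3 -1.6] open 0.001 j [-0.16  0.8  -0.01  1.84  0.01  0.51  1.28]
[1.867, 0.826, -0.514, -0.0, -0.004, -0.001]
[5.611, 5.122, -0.497, 0.0, -0.004, -0.036]
[9.503, 9.284, -0.48, 0.0, -0.004, -0.071]
[13.538, 13.307, -0.462, 0.0, -0.004, -0.106]
[17.71, 17.188, -0.444, 0.0, -0.004, -0.14]
[22.016, 20.92, -0.425, 0.0, -0.004, -0.175]
```

>>> step_arm(motion=[[5.6,5.1,-0.3,0,0,-0.035],[9.5,9.3,-0.3,0,0,-0.07],[13.5,13.3,-0.3,0,0,-0.105],[17.7,17.2,-0.3,0,0,-0.14],[22,21,-0.3,0,0,-0.175]])

```text
clock: 4.03
tcp_pos: [563.1, 92.1, 14.0]
tool_rot: [0.085, -3.138, -0.002]
wrist_force: [2.3, 0.1, -1.2]
opening: 0.003
```

```bash
python3 look.py 2;python3 -c "
from h import *
rows([target(-7.1+a,125,105,14) for a in (10,12,14,16,18,20)])"
```

```text
t 4.1333 p [562.2  92.8  14. ] yaw -176.9 F [ 0.3 -0.6  0.5] open 0.006 j [-0.18  0.79 -0.05  1.88  0.07  0.48  1.35]
[0.013, -1.596, -0.015, 0.002, -0.004, 0.003]
[3.742, 2.713, 0.01, 0.002, -0.004, -0.032]
[7.618, 6.89, 0.035, 0.002, -0.004, -0.067]
[11.638, 10.928, 0.06, 0.002, -0.004, -0.102]
[15.796, 14.824, 0.086, 0.002, -0.004, -0.137]
[20.088, 18.572, 0.112, 0.002, -0.004, -0.172]
```

View pics/side2c.png

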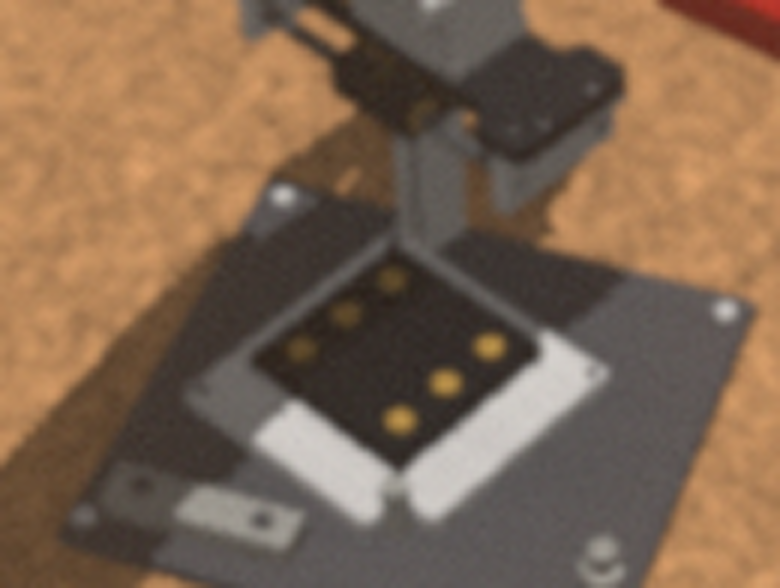

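The plate turns with the notch still on the peg (side crop (395,490)), and the finger is close to the corner at (430,245). I'll keep going and shift slightly inward along the edge.

>>> step_arm(motion=[[3.7,1.5,0,0,0,-0.032],[7.6,4.9,0,0,0,-0.067],[11.6,8,0,0,0,-0.102],[15.8,11.8,0,0,0,-0.137],[20,15.5,0,0,0,-0.172]])

```text
clock: 4.55
tcp_pos: [543.1, 107.6, 14.3]
tool_rot: [0.355, -3.121, -0.005]
wrist_force: [3.6, 3.4, -1.4]
opening: 0.006
```

```bash
python3 look.py 3;python3 -c "
from h import *
rows([target(-7.1+a,125,102,14) for a in (20,22,24,26,28,30)])"
```

```text
t 4.65 p [542.  107.8  14.3] yaw -167.1 F [2.7 2.8 0.1] open 0.007 j [-0.19  0.77 -0.08  1.93  0.13  0.45  1.43]
[0.335, -0.369, 0.278, 0.003, -0.002, 0.001]
[3.967, 3.934, 0.301, 0.003, -0.002, -0.034]
[7.748, 8.108, 0.323, 0.003, -0.002, -0.069]
[11.671, 12.148, 0.345, 0.003, -0.002, -0.104]
[15.733, 16.048, 0.367, 0.003, -0.002, -0.139]
[19.929, 19.804, 0.389, 0.003, -0.002, -0.174]
```

View pics/side3c.png

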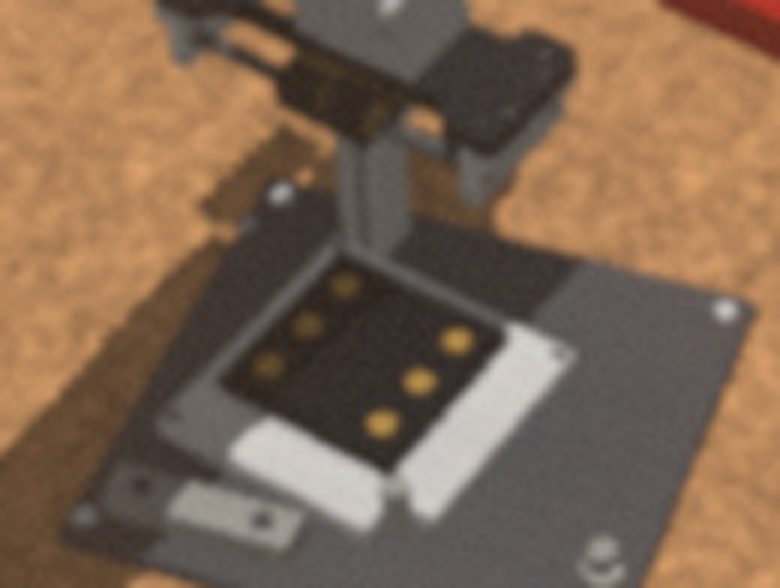

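The plate is turning well and the notch is still on the peg at (395,490). I'll continue.

>>> step_arm(motion=[[4,3.9,0.2,0,0,-0.034],[7.7,8.1,0.2,0,0,-0.069],[11.7,12.1,0.2,0,0,-0.104],[13.7,14,0.2,0,0,-0.121],[15.7,16,0.2,0,0,-0.139]])

```text
clock: 5.07
tcp_pos: [524.7, 119.5, 14.3]
tool_rot: [0.568, -3.09, -0.004]
wrist_force: [4.2, 4.8, -0.6]
opening: 0.005
```

```bash
python3 look.py 4;python3 -c "
from h import *
rows([target(-7.1+a,125,102,14) for a in (28,29,30,31,32,33,34,35)])"
```

```text
t 5.1667 p [524.2 119.6  14.3] yaw -159.2 F [3.4 4.5 0.6] open 0.003 j [-0.2   0.76 -0.11  1.97  0.17  0.42  1.49]
[0.951, 0.643, 0.288, 0.003, -0.0, -0.001]
[2.753, 2.807, 0.295, 0.003, -0.0, -0.019]
[4.592, 4.939, 0.303, 0.003, -0.0, -0.036]
[6.468, 7.038, 0.31, 0.003, -0.0, -0.054]
[8.381, 9.105, 0.318, 0.003, -0.0, -0.071]
[10.329, 11.138, 0.325, 0.003, -0.0, -0.088]
[12.313, 13.136, 0.332, 0.003, -0.0, -0.106]
[14.331, 15.1, 0.339, 0.003, -0.0, -0.123]
```

View pics/side4c.png

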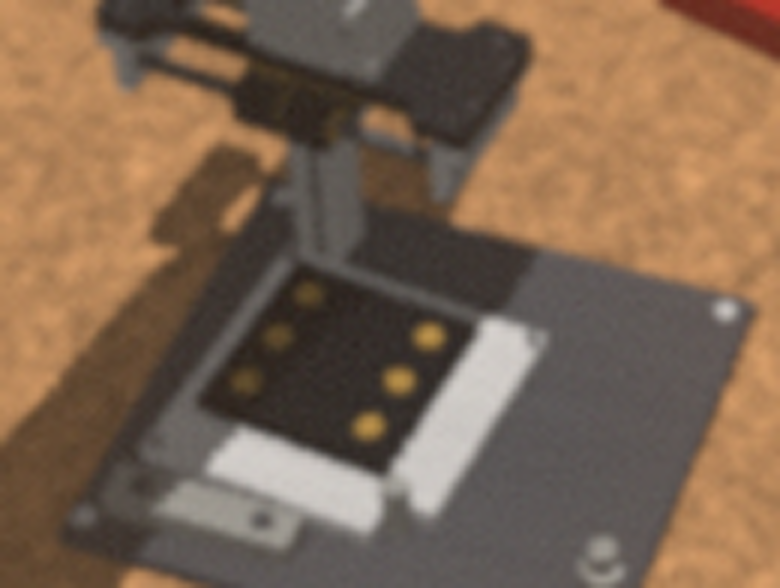

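>>> step_arm(motion=[[2.3,2.4,0.2,0,0,-0.018],[4,4.3,0.2,0,0,-0.036],[5.8,6.4,0.2,0,0,-0.054],[7.5,8.2,0.2,0,0,-0.071],[7.5,8.2,0.2,0,0,-0.071]])

```text
clock: 5.58
tcp_pos: [514.7, 124.7, 14.3]
tool_rot: [0.677, -3.068, -0.005]
wrist_force: [2.5, 5.3, 1.1]
opening: 0.004
```

```bash
python3 look.py 5;python3 -c "
from h import *
rows([target(-7.1+a,125,102,14) for a in (31,32,33,34,35)])"
```

```text
t 5.6833 p [514.8 124.7  14.3] yaw -155.1 F [2.8 4.6 0.9] open 0.008 j [-0.21  0.76 -0.12  1.99  0.2   0.4   1.52]
[-0.47, -1.136, 0.271, 0.003, 0.0, 0.017]
[1.293, 1.06, 0.277, 0.003, 0.0, -0.001]
[3.093, 3.225, 0.283, 0.003, 0.0, -0.018]
[4.932, 5.358, 0.289, 0.003, 0.001, -0.036]
[6.807, 7.459, 0.295, 0.003, 0.001, -0.053]
```

View pics/side5c.png

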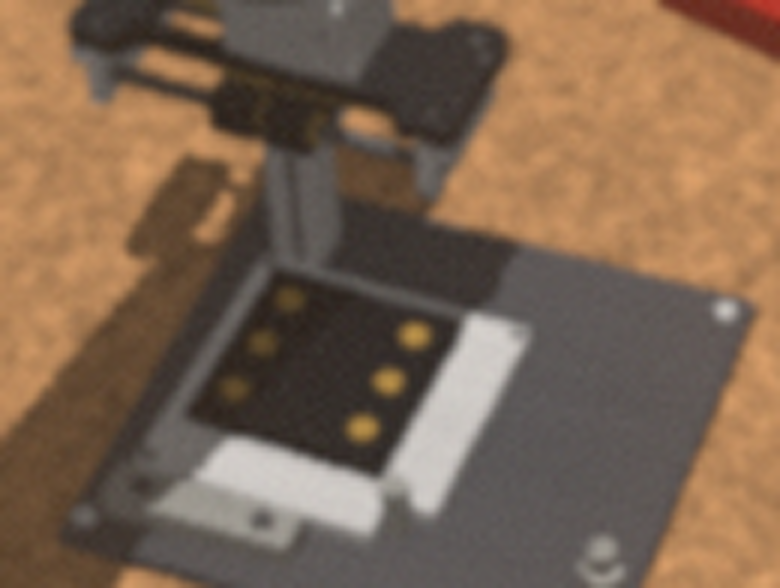

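It's nearly home, with about 2° left, so I'll make a slow final push.

>>> step_arm(motion=[[1.8,2,0.2,0,0,-0.014],[3.2,3.4,0.2,0,0,-0.022],[4.2,4.4,0.2,0,0,-0.03],[4.2,4.4,0.2,0,0,-0.03]])

```text
clock: 6.02
tcp_pos: [509.7, 127.1, 14.3]
tool_rot: [-0.722, 3.056, 0.005]
wrist_force: [3.7, 5.4, 2.4]
opening: 0.004
```

```bash
python3 look.py 6;python3 -c "
from h import *
rows([target(26.7,125,102,14),target(26.7,150,102,14)])"
```

```text
t 6.1167 p [509.8 127.1  14.3] yaw -153.4 F [3.3 5.6 0.9] open 0.005 j [-0.21  0.75 -0.12  2.01  0.21  0.39  1.53]
[0.991, 0.723, 0.259, 0.003, 0.002, -0.002]
[-24.009, 0.777, 0.303, 0.003, 0.002, -0.002]
```

View pics/side6c.png

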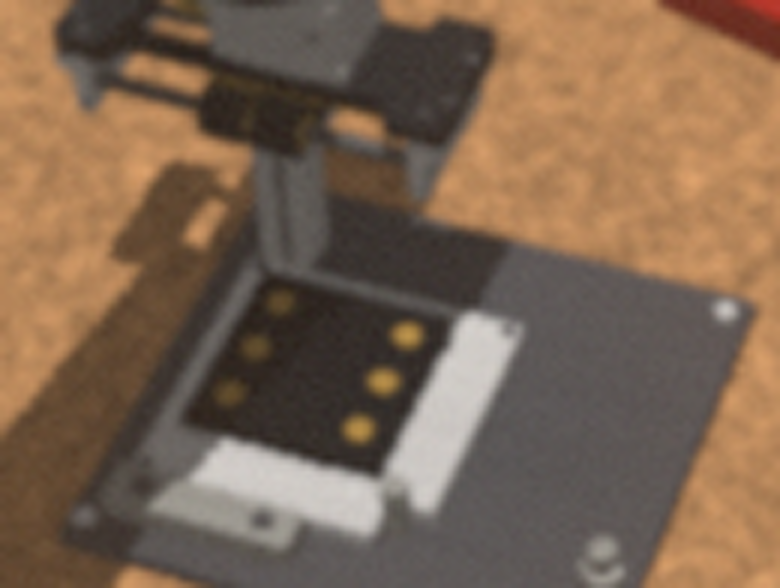

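The plate's edge appears to lie along the bar (side crop, from (150,470) to (370,535)). I'll back the fingers straight off and then raise them.

>>> step_arm(motion=[[-4,0,0,0,0,0],[-10,0,0,0,0,0],[-17,0,0,0,0,0],[-24,0,0,0,0,0],[-25,0,-5,0,0,0]])

```text
clock: 6.53
tcp_pos: [530.8, 136.4, 17.8]
tool_rot: [0.719, -3.054, -0.002]
wrist_force: [0.6, 0.3, -0.3]
opening: 0.004
```

>>> step_arm(motion=[[0,0,-20,0,0,0],[0,0,-50,0,0,0],[0,0,-85,0,0,0],[0,0,-120,0,0,0],[0,0,-150,0,0,0]])

```text
clock: 6.95
tcp_pos: [530.6, 135.8, 170.8]
tool_rot: [0.718, -3.055, -0.002]
wrist_force: [-0.4, 0.3, -0.7]
opening: 0.002
```

>>> step_arm(motion=[[-25,20,0,0,0,0],[-50,45,0,0,0,0],[-75,70,0,0,0,0],[-100,95,0,0,0,0],[-120,120,0,0,0,0]])

```text
clock: 7.37
tcp_pos: [585.3, 298.4, 168.6]
tool_rot: [0.718, -3.055, -0.002]
wrist_force: [1.1, -0.6, -0.6]
opening: 0.002
```

>>> step_arm(motion=[[-20,20,0,0,0,0],[-40,40,0,0,0,0],[-60,60,0,0,0,0],[-60,60,0,0,0,0],[-60,60,0,0,0,0]])

```text
clock: 7.78
tcp_pos: [610.5, 378.9, 167.5]
tool_rot: [0.722, -3.052, -0.002]
wrist_force: [0.1, -1.2, -0.1]
opening: 0.005
```

```bash
python3 look.py 7;python3 -c "
from h import *
rows([])"
```

```text
t 7.8833 p [611.4 375.8 167.9] yaw -153.6 F [-0.   0.5 -0.4] open 0.005 j [-0.5   0.78 -0.18  1.33  0.14  1.06  1.34]
```

View pics/side7c.png

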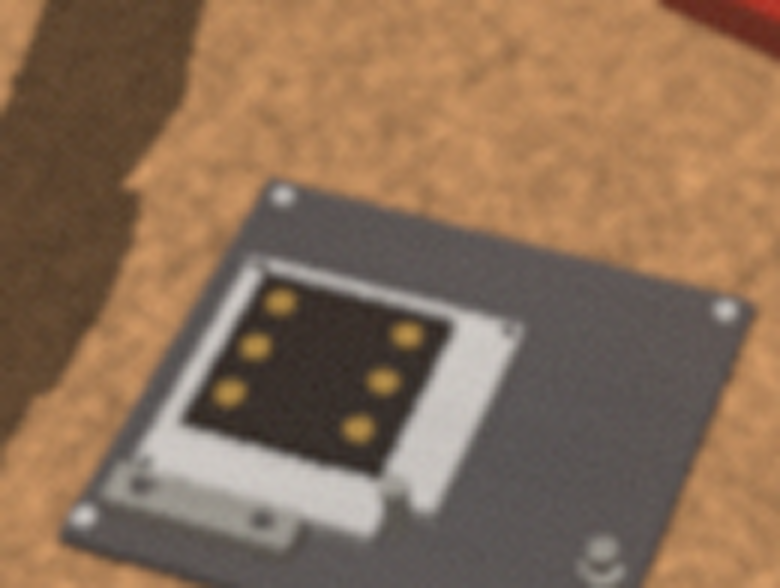

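View pics/scene7c.png

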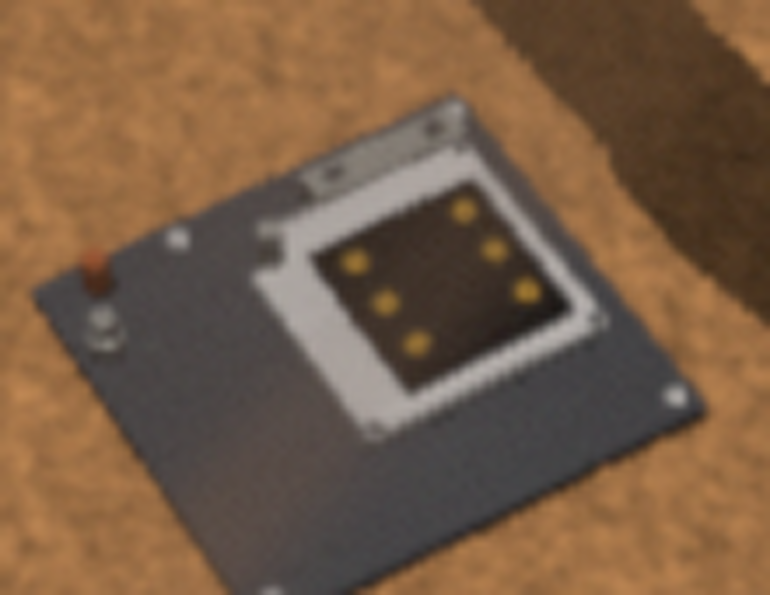

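Both views show the plate along the bar and seated at the peg. I'll check the angle from the corners: scene (605,322) and (375,440), side (250,258) and (523,325).

```bash
python3 - <<'E'
from h import *;import pickle
S=pickle.load(open('pics/scene7.pkl','rb'));D=pickle.load(open('pics/side7.pkl','rb'))
P=[[117,117,20],[117,-13,20]]
a=np.array([[605,320],[373,440]])/7+[190,140];b=np.array([[250,258],[523,325]])/6+[165,130]
for o in([(S,P,a),(D,P,b)],[(S,P,a)],[(D,P,b)]):
    x,r=fit(o,[440,-20,.4]);print(x[:2],np.degrees(x[2]),abs(r).max())
s0=pickle.load(open('pics/scene0.pkl','rb'))['img'].astype(int)[180:222,88:138]
print('spare diff',abs(s0-S['img'].astype(int)[180:222,88:138]).mean())
E
```

```text
[444.49408839 -22.02932914] 28.214376198657124 0.7300607282423641
[445.27200835 -20.48778506] 28.211758829937565 0.24007008582066192
[443.61329209 -23.86975769] 28.25718958341555 0.030467469423484772
spare diff 5.926984126984127
```

```bash
python3 -c "
from plant import *
hand_in()"
```

```text
the job is handed in; nothing more can be done
```

I turned the carrier plate home and handed the job in; the interface gives no verdict. With the gripper closed, I pushed the plate's x = 117 mm edge near the corner along its arc about the peg, by about 34°. Then I backed straight off and moved the arm well clear.

**Last checks:**
- **Angle:** the plate measures 28.2° against the fixture's 26.7°, so it is about 1.5° off. The limit is 10°.
- **Notch:** the plate's origin is about 3 mm from the peg in the camera fit (limit 12 mm). The two cameras differ by about 3 mm from each other, but both views show the notch at the peg.
- **Flatness:** I judged this by eye only; the plate looks flat along the bar in both views.
- **Forces and time:** wrist force readings stayed below about 7 N while pushing and were near zero after release. The arm clock read about 8 s when I handed in.
- **Spare plate:** the arm never went near it. I compared its image patch before and after; the mean difference was 5.9 grey levels. I took that as camera noise but did not confirm it against a still area.

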